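# Cull the bad filler nozzles and lock the wash rack

## Robot

A 6-joint arm with a two-finger parallel gripper is mounted at the origin on a cart in front of the work surface, level with it; the furniture and walls round the work are solid. World frame = base frame: x ahead of the robot, y to its left, z up, the work surface at z = 0. Lengths are in m, angles in rad, forces in N, time in s.
With the tool pointing down it reaches from about 0.25 to 0.725 m from the base axis. Payload 4 kg.
Tool frame: the origin (TCP) lies between the finger pads; the fingertips stand 19 mm ahead of it and the grasp point (between the pads) is the TCP; y points along the fingers, z is the direction in which the jaws open and shut, and the axes are right-handed (so a half turn about y gives the same grasp; the last joint's range is limited). The gripper opens to 85 mm and grips with 20 to 120 N. Pads are 22 mm wide; open, the fingers measure 114 mm over their backs; the gripper's body (76 mm by 85 mm) begins 54 mm behind the grasp point. The pads swing forward as they close: fully open they stand 13 mm farther back than shut.
Start: joints at [1.303, 0.241, 0.005, 1.335, 0, 1.571], TCP at [0.132, 0.482, 0.25] pointing down, gripper open.
Joint ranges: [-2.72, 2.72], [-1.05, 1.87], [-1.09, 1.28], [-1.99, 2.15], [-1.42, 1.44], [-3.14, 3.14]. Speed limits (rad/s): [2.79, 2.79, 3.14, 3.14, 3.14, 3.14].

## Interface

Orientations are given as a 3x3 rotation matrix whose columns are the frame's x, y, z axes.
In Python, from station import r gives the robot as it stands.
- The arm moves only by the tool apply_moves, never from a script. Its argument "steps" is a list of rows, each an object with "translation": the shift along the tool's x, y, z in m, a list of three; "turn": the turn, a rotation vector about the tool's x, y, z in degrees, a list of three; "fingers": the closure, from 0 (fully open) to 1 (shut). A call has 1 to 5 rows; each row is the pose to reach, as a shift and turn from the pose measured when the call began, along the tool's axes at that moment; what a row does not reach only later rows make up. A row lasts 1/8 s, in which the tool goes at most 62.5 mm and 10.7 degrees, less where a joint would pass 70% of its speed; a pose out of reach is approached as far as the arm can. A call with a gripper value outside its range is refused whole. The fingers move at their own pace and stop on an object; "newtons" is the grip in N (left out, the last holds). Time passes only in rows, so rows that repeat a pose let the fingers close. It gives the time, the measured TCP pose, the force and the opening at its end, in the units of the state.
- r.state(): the state, without advancing time (a new reading comes with each control period).
- r.get_image(name): name is "scene" or "top" or "wrist"; returns (picture, depth): 480x640x3 uint8, red, green, blue; 480x640 float32, m along the optical axis (not along the pixel's ray), 0 where there is no reading.
- r.calibration(name): a dict with "intrinsics" (3x3 intrinsics, pixels), "rvec" (rotation vector, rad) and "tvec" (3), from world to camera coordinates, as OpenCV has them. Camera axes: x right, y down, z forward; pixel columns grow to the right and rows downward; lengths in m; the calibration is good to about 2 mm. A picture is of the moment at which its call begins: read the wrist's pose just before it. calibration takes no time and is no camera call; for the wrist camera it gives the pose at the moment of the call.
- r.sign_off(): hands the job in, once; it reports no verdict.
The state is a dict: "time": time; "joints": joint angles; "joint_vel": joint speeds; "tau": joint torques, N m; "position": TCP position; "orientation": TCP orientation; "contact_force": force on the tool from outside, world axes, zero at the start; "ft_torque": the same for the moment, N m; "opening": finger opening in m.
Only numpy, scipy, OpenCV 4.12 (cv2) and the standard library are available. Lean on these libraries where they do the work, as an engineer would, in place of code of your own. Each camera call takes 0.05 s, during which the arm holds its last target. There are 200 camera calls.

## Task

Five filler nozzles lie in the sloping wash rack, but two are no good: one has a bent tip and one is too short. Lay both of these in the empty steel tray, setting them down rather than dropping them in from a height, and leave the three sound ones where they lie. Then swing the rack's hold-down frame fully down over the sound nozzles and, after that, swing the bolt at the front up into the slot of the frame's lug until it is home; do not shift the other things on the table.

Things in the scene. Friction and masses are not known exactly. Their poses are not given: they have to be found in the camera images.
- wash_rack: Fixed steel rack for filler nozzles, 335 mm wide (y), 190 deep (x), 195 high without its frame. Origin: centre of its underside; x away from the robot, y left, z up. Its plate slopes down towards the robot at 33 degrees (0.576 rad). The five nozzles lie side by side on it, tips down the slope, at rack y = -124, -62, 0, 62, 124 mm, flange origins at rack x = 32, z = 144 mm.
- saddles (a point): Point between the two white saddle bars (8 mm thick, 68 mm apart) on the axis of the middle place, 36 mm down the tube from its flange origin, 32 mm out from the plate; the tubes are free to grip across (along y) 15 mm up and down from here. Their slots, 28 mm wide, open squarely out of the slope; the teeth reach 2 mm above the tube axis and the flange catches behind the upper bar.
- reject_tray: Open empty steel tray, fixed: 250 (its x) x 180 (its y) mm over the walls, 40 mm high, walls and floor 4 mm, rim 7 mm wide outside. Origin: centre of its underside; z up. It stands left of the rack.
- nozzle_a: Sound filler nozzle, loose, 0.16 kg: straight steel tube, 24 mm diameter, 120 mm long; at its upper end a square flange 40 x 40 x 8 mm and a stub 10 mm long, 28 mm diameter. Origin: tube axis at the flange's lower face. Axes: x along the tube from tip to flange (up the slope in the rack), y along the row, z squarely out of the slope (up and towards the robot).
- nozzle_b: Sound filler nozzle, loose, 0.16 kg: straight steel tube, 24 mm diameter, 120 mm long; at its upper end a square flange 40 x 40 x 8 mm and a stub 10 mm long, 28 mm diameter. Origin: tube axis at the flange's lower face. Axes: x along the tube from tip to flange (up the slope in the rack), y along the row, z squarely out of the slope (up and towards the robot).
- nozzle_c: Sound filler nozzle, loose, 0.16 kg: straight steel tube, 24 mm diameter, 120 mm long; at its upper end a square flange 40 x 40 x 8 mm and a stub 10 mm long, 28 mm diameter. Origin: tube axis at the flange's lower face. Axes: x along the tube from tip to flange (up the slope in the rack), y along the row, z squarely out of the slope (up and towards the robot).
- tip_a (a point): Centre of the tip end of nozzle_a.
- tip_b (a point): Centre of the tip end of nozzle_b.
- tip_c (a point): Centre of the tip end of nozzle_c.
- nozzle_bent: Bent nozzle, loose, 0.16 kg: flange and tube as the sound ones, but after 76 mm the last 40 mm of tube bend 45 degrees out of the slope; the tip stands 31 mm proud. In any of the five places. Origin: tube axis at the flange's lower face. Axes: x along the tube from tip to flange (up the slope in the rack), y along the row, z squarely out of the slope (up and towards the robot).
- tip_bent (a point): Centre of the tip end of the bent nozzle (x = -112, y = 0, z = +31 mm in its own frame).
- nozzle_short: Short nozzle, loose, 0.13 kg: straight, flange and tube as the sound ones, but the tube is only 84 mm long instead of 120. In any of the five places. Origin: tube axis at the flange's lower face. Axes: x along the tube from tip to flange (up the slope in the rack), y along the row, z squarely out of the slope (up and towards the robot).
- tip_short (a point): Centre of the tip end of the short nozzle.
- hold_down (a joint): Angle (rad) of the hold-down frame. 0 = closed, parallel to the slope, its bar 1 to 2 mm above the straight tubes near their tips; grows as it opens, up to 1.95. Starts at 1.65 to 1.88: it stands up and leans towards the robot over the nozzles, so a gripper must come in under it tilted, about squarely to the slope. The hinge is stiff and stays where left; about 6 N at the lug move it.
- frame_hinge (a point): Middle of the frame's hinge axis (along rack y) at the rack's upper edge, 53 mm out from the plate; axes as the rack's. The steel U-frame has side arms at rack y = -146 and 146 mm and a padded cross bar 120 mm from the hinge; from its middle a lug, 40 mm wide (y), 12 mm thick, sticks out, 124 to 182 mm from the hinge, with an open slot 14 mm wide from 166 mm to its free end.
- frame_lug (a point): Middle of the lug's width and thickness, 166 mm from the hinge axis: at frame angle q it lies at rack x = hinge x - 0.166 cos(q - 0.576), z = hinge z + 0.166 sin(q - 0.576). The lug can be pinched here across its 40 mm (along rack y) at any angle. Its axes turn with the frame.
- swing_bolt (a joint): Angle (rad) of the swing bolt at the middle of the rack's lower front edge, pivoted on a pin along rack y. 0 = lying level, pointing to the robot; grows as it swings up; stops at 0.995 = home: squarely out of the slope, its rod in the slot of the closed lug, washer above the lug. Starts at 0 to 0.2. The pivot is stiff and stays where left; about 2 N at the knob move it.
- bolt_pivot (a point): Centre of the bolt's pivot pin; axes as the rack's. The bolt: rod of 9 mm diameter, 22 mm washer 52 to 55 mm from the pivot, then a black round knob, 30 mm diameter and 30 mm long (55 to 85 mm from the pivot), along the rod. When home, the top of the 40 mm wide lug is 47 mm from the pivot: keep fingertips clear of it.
- bolt_knob (a point): Point in the bolt's knob, on its axis, 72 mm from the pivot: at bolt angle q at rack x = pivot x - 0.072 cos q, z = pivot z + 0.072 sin q. It can be pinched across its 30 mm along rack y.
- jar_near: Bystander: closed jar, 70 mm diameter, 116 mm high, standing behind, between rack and tray; origin centre of its underside.
- measure_near: Bystander: pocket tape measure on its side, 58 x 90 x 28 mm, in front to the right; origin centre of its underside.
- spray_near: Bystander: spray bottle, 94 x 66 x 203 mm, standing to the right of the rack; origin on its underside.
- lid_near: Bystander: jar lid lying flat, 69 mm diameter, 12 mm high, in front between rack and tray; origin centre of its underside.

How it is judged:
On the way, in this order (a step that is already met when the one before it is completed fails the run):
1. both bad nozzles (bent and short) lie in the tray (height (world z) of each of nozzle_bent, nozzle_short below 0.075 m and height (world z) of each of tip_bent, tip_short below 0.085 m and x of nozzle_bent in the frame of reject_tray between -0.122 and 0.122 m and y of nozzle_bent in the frame of reject_tray between -0.087 and 0.087 m and x of tip_bent in the frame of reject_tray between -0.122 and 0.122 m and y of tip_bent in the frame of reject_tray between -0.087 and 0.087 m and x of nozzle_short in the frame of reject_tray between -0.122 and 0.122 m and y of nozzle_short in the frame of reject_tray between -0.087 and 0.087 m and x of tip_short in the frame of reject_tray between -0.122 and 0.122 m and y of tip_short in the frame of reject_tray between -0.087 and 0.087 m), for 0.2 s.
2. the hold-down frame is swung fully down (value of joint hold_down below 0.05 rad), for 0.2 s.
3. the swing bolt is up in the lug's slot (value of joint swing_bolt above 0.9 rad and value of joint hold_down below 0.05 rad), for 0.2 s.
At the end, for the whole second after the job is handed in: Bent and short nozzle at rest in the tray (both ends inside its walls, flange origin under 75 mm, tip under 85 mm above the table); sound nozzles within 12 mm of where they lay, flange and tip; frame angle under 0.05 rad; bolt over 0.90 rad, in the slot (all of step 1 and all of step 3 and linear speed of each of nozzle_bent, nozzle_short below 0.03 m/s and distance of each of nozzle_a, tip_a, nozzle_b, tip_b, nozzle_c, tip_c from where it was at the start of the episode below 0.012 m); the robot touches nothing.
It fails at once if a sound nozzle is taken out of its place (moved more than 40 mm) (distance of any of nozzle_a, nozzle_b, nozzle_c from where it was at the start of the episode above 0.04 m).
It fails at once if a bad nozzle is let go over the tray with its flange more than 130 mm above the table ((height (world z) of nozzle_bent above 0.13 m and horizontal distance between nozzle_bent and reject_tray below 0.14 m and contact force between the fingers and nozzle_bent below 0.05 N) or (height (world z) of nozzle_short above 0.13 m and horizontal distance between nozzle_short and reject_tray below 0.14 m and contact force between the fingers and nozzle_short below 0.05 N)).
It fails at once if a bystander (jar, tape measure, spray bottle, lid) is shifted by more than 30 mm (distance of any of jar_near, measure_near, spray_near, lid_near from where it was at the start of the episode above 0.03 m).
It also fails if it takes over 67 s, if anything falls off the work surface, if the arm or the gripper's body presses on something with over 40 N, if the wrist force passes 120 N, or if a joint passes its speed limit or range.

## Working session

There is one attempt and no reset: what is moved stays moved. The work goes in short steps, Python scripts to look and compute and a tool call to move; the robot and the scene stay as the last step left them, time stands still between calls to the robot, and variables do not carry over. Pictures are saved under pics/ and viewed, about 8 in all and at most 12, crops included, and the job is handed in when it is done.

Besides the shell and the picture viewer there is one more tool, called as name([rows], argument=value, ...), one row to a line, values as JSON. apply_moves: Moves the arm, as the interface text tells. Its arguments: {"type":"object","properties":{"steps":{"type":"array"},"newtons":{"type":"number"}},"required":["steps"]}

```bash
mkdir -p pics; ls
cat > h.py <<'E'
import numpy as np, cv2
from station import r
def cal(n):
    c=r.calibration(n); R=cv2.Rodrigues(np.array(c["rvec"],float))[0]
    return np.array(c["intrinsics"]),R,np.array(c["tvec"],float).ravel()
def cloud(n,d):
    K,R,t=cal(n); v,u=np.mgrid[:480,:640]
    P=np.stack([(u-K[0,2])/K[0,0]*d,(v-K[1,2])/K[1,1]*d,d],-1)
    return (P-t)@R
def save(n,f):
    im,d=r.get_image(n); cv2.imwrite(f"pics/{f}.png",im[:,:,::-1]); np.save(f"pics/{f}.npy",cloud(n,d)*(d>0)[...,None]); return im,d
def proj(n,P):
    K,R,t=cal(n); q=(np.atleast_2d(P)@R.T+t)@K.T; return q[:,:2]/q[:,2:]
E
python3 - <<'E'
from h import *
for n in("scene","top"): save(n,n+"0"); K,R,t=cal(n); print(n,-R.T@t,R[2])
s=r.state(); print(s)
E
```

```text
pics
scene [-0.21216976 -0.9186005   0.73433849] [ 0.58298182  0.65610875 -0.47922178]
top [ 0.35890842 -0.06733249  1.09445369] [ 0.15661757 -0.02350741 -0.98737953]
{'time': 0.1, 'joints': array([ 1.30297626e+00,  2.41347120e-01,  3.84658056e-03,  1.33521712e+00,
       -2.37531616e-05,  1.57075382e+00]), 'joint_vel': array([ 0.00054346, -0.00157093,  0.00255155, -0.0017266 ,  0.00098377,
        0.00219494]), 'tau': array([-1.26742425e-04, -3.73138690e+01,  2.53009397e+01,  1.08878923e-02,
       -5.10069469e-05,  1.70034994e-06]), 'position': array([0.13217793, 0.48165026, 0.2494925 ]), 'orientation': array([[ 9.64361322e-01, -4.85535421e-04,  2.64588369e-01],
       [-2.64588813e-01, -1.85912239e-03,  9.64359530e-01],
       [ 2.36714486e-05, -9.99998154e-01, -1.92133296e-03]]), 'contact_force': array([ 0.06568288, -0.20722472,  0.23427433]), 'ft_torque': array([0.03551629, 0.03392886, 0.01455944]), 'opening': 0.08538954653059673}
```

View pics/scene0.png

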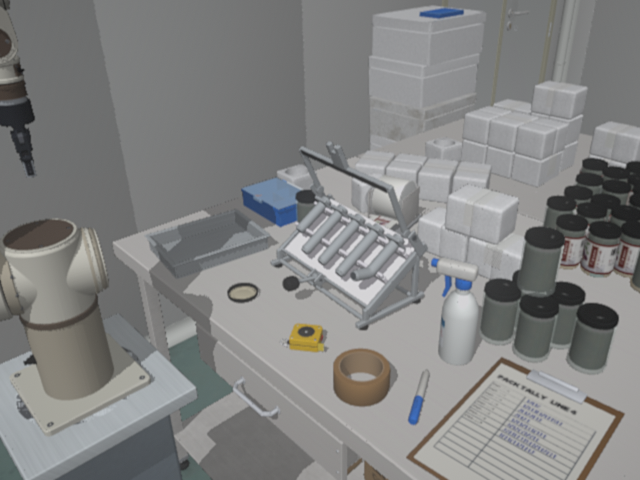

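View pics/top0.png

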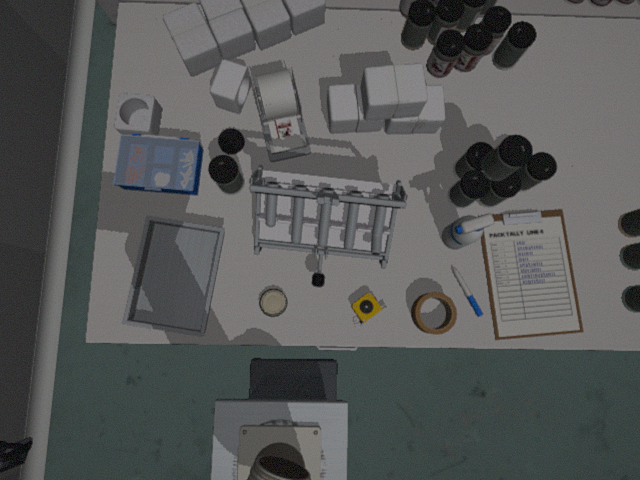

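The scene view shows the rack at about (350,245) with the bent tip on its right-most nozzle at (370,268). In the top view, the left-most tube (270,205) looks short, the tray is at (175,275) and the knob at (318,280). Next I fit the poses.

```bash
cat >> h.py <<'E'
S,C=np.sin(.576),np.cos(.576); AX=np.array([C,0,S]); NO=np.array([-S,0,C])
def rackR(p): return np.array([p[0],p[1],0]),cv2.Rodrigues(np.array([0,0,p[2]]))[0]
E
cat > fit.py <<'E'
from h import *
from scipy.optimize import least_squares
A=[np.load(f"pics/{n}0.npy").reshape(-1,3) for n in("top","scene")]
T=A[0]
# tray
uv=np.mgrid[:480,:640][::-1].reshape(2,-1).T
m=(uv[:,0]>118)&(uv[:,0]<228)&(uv[:,1]>208)&(uv[:,1]<340)&(T[:,2]>.03)&(T[:,2]<.05)
rc=cv2.minAreaRect(T[m][:,:2].astype(np.float32)); print("tray",m.sum(),rc)
# rack seed
def tube(Q,L):
    ds=[]
    for y in(-.124,-.062,0,.062,.124):
        d=Q-np.array([.032,y,.144]); s=d@AX
        rad=np.hypot(d[:,1],d@NO)
        ds.append(np.where((s<0)&(s>-.075),abs(rad-.012),1))
    return np.min(ds,0)
def res(p,P):
    o,R=rackR(p); Q=(P-o-[0,0,p[3]])@R
    pl=np.where((abs(Q[:,1])<.15),abs((Q-[.032,0,.144])@NO+.032),1)
    return np.minimum(np.minimum(tube(Q,0),pl),.02)
def region(P,p):
    o,R=rackR(p); Q=(P-o)@R
    h=(Q-[.032,0,.144])@NO; s=(Q-[.032,0,.144])@AX
    return P[(abs(Q[:,1])<.15)&(h>-.045)&(h<.014)&(s>-.1)&(s<.0)]
knob=T.reshape(480,640,3)[280,318]; print("knob",knob)
p0=np.array([knob[0]+.16,knob[1]-.02,-.1,0])
for name,P in(("top",A[0]),("scene",A[1]),("both",np.vstack(A))):
    p=p0.copy()
    best=None
    for dx in(-.03,0,.03):
      for dy in(-.02,0,.02):
        q=p0+[dx,dy,0,0]
        for _ in range(6):
            G=region(P,q); 
            if len(G)<300:break
            sol=least_squares(res,q,args=(G,),loss="soft_l1",f_scale=.002,x_scale=[.01,.01,.05,.01]); q=sol.x
        e=np.mean(res(q,G)) if len(G) else 9
        if best is None or e<best[0]: best=(e,q,len(G))
    print(name,best)
E
python3 fit.py
python3 - <<'E'
import cv2
a=cv2.imread("pics/top0.png")[160:290,235:420]; b=cv2.imread("pics/scene0.png")[140:335,260:435]
import numpy as np
a=cv2.resize(a,(600,422),interpolation=3)[:, :]; b=cv2.resize(b,(525,585),interpolation=3)
b=cv2.resize(b,None,fx=.6,fy=.6); 
a=cv2.resize(a,(480,337)); o=np.zeros((351,800,3),np.uint8); o[:337,:480]=a; o[:b.shape[0],482:482+b.shape[1]]=b[:351]
cv2.imwrite("pics/crop.png",o)
E
```

```text
tray 1905 ((0.4444250464439392, 0.26097750663757324), (0.19533024728298187, 0.26467153429985046), 82.30580139160156)
knob [ 0.43613736 -0.0831376   0.07010005]
top (np.float64(0.0037209056071032683), array([ 0.57900268, -0.09569449, -0.08748532, -0.00493561]), 4516)
scene (np.float64(0.004067568428750715), array([ 0.57132967, -0.09499573, -0.09138248, -0.01187237]), 4322)
both (np.float64(0.004289463972637548), array([ 0.58168815, -0.09592978, -0.08624401, -0.00411025]), 8986)
```

View pics/crop.png

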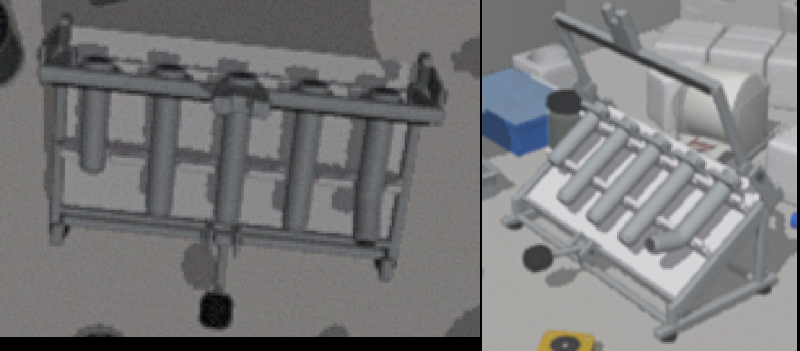

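The crop confirms it: the short nozzle is at rack y=+124 (tip at crop px (92,170)) and the bent one is at y=-124 (tip at (655,243)). The lug leans over the middle and the knob is at (215,310).

```bash
cat >> h.py <<'E'
RP=np.array([.587,-.0957,-.0875])
def rw(P,rp=None): o,R=rackR(RP if rp is None else rp); return o+R@np.asarray(P,float)
def wr(P,rp=None): o,R=rackR(RP if rp is None else rp); return (np.asarray(P)-o)@R
def noz(y,s,n): return np.array([.032,y,.144])+s*AX+n*NO     # rack frame point
def Rslope(th=.576):  # tool R, pointing into slope, tilted th
    return rackR(RP)[1]@np.column_stack([[np.cos(th),0,np.sin(th)],[np.sin(th),0,-np.cos(th)],[0,1,0]])
def Rdown(yaw): return cv2.Rodrigues(np.array([0,0,yaw]))[0]@np.column_stack([[1,0,0],[0,0,-1],[0,1,0]])
TR=np.array([.4444,.2610]); TY=-.1343
def tray(x,y,z): return np.array([TR[0]+x*np.cos(TY)-y*np.sin(TY),TR[1]+x*np.sin(TY)+y*np.cos(TY),z])
def go(p,R):
    s=r.state(); R0=s["orientation"]; t=R0.T@(p-s["position"]); w=np.degrees(cv2.Rodrigues(R0.T@R)[0].ravel())
    print("to",np.round(p,4),"trans",np.round(t,3),"turn",np.round(w,1),"rows",np.linalg.norm(t)/.0625,np.linalg.norm(w)/10.7)
E
python3 - <<'E'
from h import *
for n in("top","scene"):
    P=np.load(f"pics/{n}0.npy").reshape(-1,3); Q=wr(P); out=(Q-[.032,0,.144])@NO; s=(Q-[.032,0,.144])@AX
    m=(out>.09)&(out<.25)&(abs(Q[:,1])<.13)&(abs(Q[:,1])>.04)&(Q[:,0]>-.15)&(Q[:,0]<.08)
    print(n,"bar n",m.sum(),np.median(Q[m],0),"s",np.percentile(s[m],[5,50,95]),"out",np.percentile(out[m],[5,50,95]))
    m=(out>.16)&(out<.3)&(abs(Q[:,1])<.03)&(Q[:,0]>-.15)&(Q[:,0]<.08); print(" lug",m.sum(),np.median(Q[m],0),np.percentile(Q[m],[2,98],axis=0))
    # flanges: stub end / upper edge around nozzles
    m=(abs(Q[:,0]+.15)<.08)&(abs(Q[:,1])<.03)&(Q[:,2]>.025)&(Q[:,2]<.09)&(Q[:,0]<-.125); print(" knob",m.sum(),np.median(Q[m],0),np.percentile(Q[m],[2,98],axis=0))
    for y in(-.124,-.062,0,.062,.124):
        m=(abs(Q[:,1]-y)<.008)&(abs(out-.010)<.006)&(s<-.02)&(s>-.14); print("  tip s",y,np.round(np.percentile(s[m],[1,3]),4), m.sum(), np.round(np.median(Q[(abs(Q[:,1]-y)<.02)&(abs(out-.008)<.006)&(s<-.04)&(s>-.06)][:,1])-y,4))
T=np.load("pics/top0.npy")
print("spray",wr(T[225,465]),T[225,465],"jar",T[170,223],"lid",T[302,273])
go(rw(noz(.124,-.036,.12)),Rslope())
E
```

```text
top bar n 751 [-0.00954209  0.04029609  0.29076763] s [0.03849012 0.0454488  0.05081725] out [0.13997038 0.14559537 0.14839135]
 lug 196 [-2.74621731e-02 -2.57725049e-04  3.34368361e-01] [[-0.03646566 -0.01902689  0.30863142]
 [-0.01146186  0.01822192  0.34404659]]
 knob 178 [-0.149716   -0.00085976  0.06766296] [[-0.16530592 -0.01468413  0.05446824]
 [-0.12868718  0.01319628  0.07451131]]
  tip s -0.124 [-0.084  -0.0817] 186 0.0005
  tip s -0.062 [-0.1188 -0.116 ] 281 0.0001
  tip s 0 [-0.119 -0.116] 279 -0.0009
  tip s 0.062 [-0.1189 -0.1163] 273 -0.0015
  tip s 0.124 [-0.0832 -0.0811] 183 -0.0021
scene bar n 498 [-0.01190928 -0.05209647  0.28702506] s [0.03539751 0.04003239 0.04909712] out [0.13525589 0.14329613 0.14655708]
 lug 273 [-0.02765518 -0.0082604   0.3233001 ] [[-0.03686623 -0.0224308   0.30229561]
 [-0.01672441  0.01730027  0.34136585]]
 knob 221 [-0.15478713 -0.008738    0.06239564] [[-0.16611291 -0.01674705  0.04442269]
 [-0.13267655  0.00836732  0.0720136 ]]
  tip s -0.124 [-0.0835 -0.0818] 163 -0.0058
  tip s -0.062 [-0.1215 -0.1194] 247 -0.0062
  tip s 0 [-0.1214 -0.1198] 218 -0.0065
  tip s 0.062 [-0.1216 -0.1199] 194 -0.0064
  tip s 0.124 [-0.0848 -0.0844] 117 -0.0063
spray [-0.01361694 -0.29506761  0.2009507 ] [ 0.54764967 -0.38844881  0.2009507 ] jar [0.68439686 0.14292973 0.11278616] lid [0.38479494 0.02601391 0.00370041]
to [0.5345 0.0334 0.225 ] trans [ 0.507  0.025 -0.326] turn [  3.1 -10.  -32.9] rows 9.645626588174393 3.2286400915405964
```

apply_moves([
  {"translation":[0.507,0.025,-0.326],"turn":[3.1,-10,-32.9],"fingers":0.5},
  {"translation":[0.507,0.025,-0.326],"turn":[3.1,-10,-32.9],"fingers":0.5},
  {"translation":[0.507,0.025,-0.326],"turn":[3.1,-10,-32.9],"fingers":0.5},
  {"translation":[0.507,0.025,-0.326],"turn":[3.1,-10,-32.9],"fingers":0.5},
  {"translation":[0.507,0.025,-0.326],"turn":[3.1,-10,-32.9],"fingers":0.5},
], newtons=40)

```text
time: 0.72
position: [0.3404, 0.2484, 0.2363]
orientation: [[0.836, 0.542, 0.084], [-0.07, -0.047, 0.996], [0.544, -0.839, -0.001]]
contact_force: [1.2, -0.2, 0.1]
opening: 0.0429
```

Run:
```python
from h import *
s=r.state(); K,R,t=cal("wrist"); c=-R.T@t; print("cam in tool",s["orientation"].T@(c-s["position"]), "fwd",s["orientation"].T@R[2])
print(s["time"],s["position"],s["opening"])
go(rw(noz(.124,-.036,.12)),Rslope())
```

```text
cam in tool [-7.60726571e-02 -1.23140526e-01 -1.23045733e-04] fwd [0.29923472 0.95417705 0.00217698]
0.725 [0.3404144  0.2483617  0.23633606] 0.04286770585712636
to [0.5345 0.0334 0.225 ] trans [ 0.171  0.125 -0.198] turn [-0.1  0.2 -0. ] rows 4.637930552279971 0.019911789639524995
```

apply_moves([
  {"translation":[0.171,0.125,-0.198],"turn":[0,0,0],"fingers":0.5},
  {"translation":[0.171,0.125,-0.198],"turn":[0,0,0],"fingers":0.5},
  {"translation":[0.171,0.125,-0.198],"turn":[0,0,0],"fingers":0.5},
  {"translation":[0.171,0.125,-0.198],"turn":[0,0,0],"fingers":0.5},
  {"translation":[0.171,0.125,-0.198],"turn":[0,0,0],"fingers":0.5},
])

```text
time: 1.35
position: [0.5355, 0.0305, 0.2244]
orientation: [[0.836, 0.542, 0.087], [-0.072, -0.048, 0.996], [0.544, -0.839, -0.001]]
contact_force: [0.2, 1.1, -0.2]
opening: 0.0422
```

Run:
```python
from h import *
im,d=save("wrist","w1")
pts=[rw(noz(y,s,0)) for y in(.062,.124) for s in(0,-.036,-.084)]
uv=proj("wrist",pts); print(uv.round())
im=im[:,:,::-1].copy()
for u in uv: cv2.circle(im,tuple(int(round(float(v))) for v in u),4,(0,0,255),1)
cv2.imwrite("pics/w1.png",im)
P=np.load("pics/w1.npy").reshape(-1,3); Q=wr(P); out=(Q-[.032,0,.144])@NO; s=(Q-[.032,0,.144])@AX
for y in (.062,.124):
    m=(abs(Q[:,1]-y)<.02)&(abs(out-.008)<.006)&(s<-.03)&(s>-.06); print(y,m.sum(),np.percentile(Q[m][:,1],[2,50,98])-y, "top",np.percentile(out[(abs(Q[:,1]-y)<.02)&(s<-.03)&(s>-.06)&(out<.03)],98))
go(rw(noz(.124,-.036,.006)),Rslope())
```

```text
[[242. 279.]
 [238. 229.]
 [233. 156.]
 [331. 279.]
 [332. 229.]
 [332. 156.]]
0.062 1581 [-0.01239452 -0.00035507  0.00874353] top 0.010970961924398207
0.124 1572 [-0.01300584 -0.00255997  0.00842274] top 0.010815701492805068
to [0.5964 0.028  0.1294] trans [-0.003  0.112  0.006] turn [ 0.3 -0.1  0.1] rows 1.791568947852711 0.02665603173523493
```

View pics/w1.png

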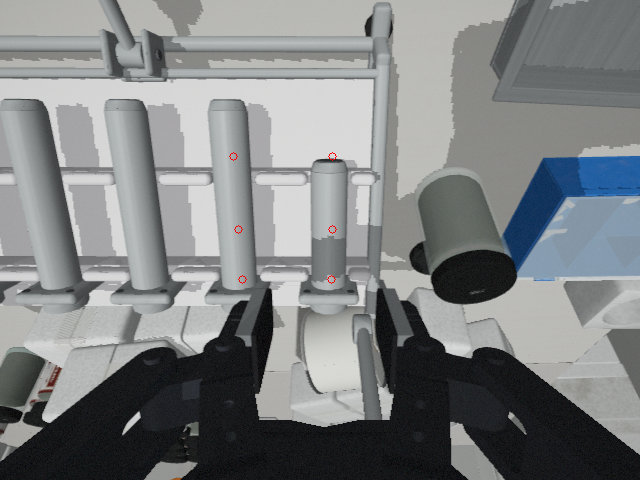

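The wrist view shows the short nozzle at (328,230). It sits about 2 mm toward -y of my predicted markers, and the fingers have clear room on both sides. Descending.

apply_moves([
  {"translation":[-0.002,0.04,0.004],"turn":[0.3,0,0],"fingers":0.5},
  {"translation":[-0.003,0.075,0.004],"turn":[0.3,0,0],"fingers":0.5},
  {"translation":[-0.003,0.1,0.004],"turn":[0.3,0,0],"fingers":0.5},
  {"translation":[-0.003,0.112,0.004],"turn":[0.3,0,0],"fingers":0.5},
  {"translation":[-0.003,0.112,0.004],"turn":[0.3,0,0],"fingers":0.5},
])

```text
time: 2.02
position: [0.5962, 0.0264, 0.1286]
orientation: [[0.835, 0.543, 0.088], [-0.074, -0.047, 0.996], [0.545, -0.839, 0.001]]
contact_force: [-0.8, -1.0, 1.1]
opening: 0.0426
```

Run:
```python
from h import *
go(rw(noz(.1225,-.036,.006)),Rslope()); print(r.state()["contact_force"])
```

```text
to [0.5963 0.0265 0.1294] trans [ 0.    -0.001  0.   ] turn [-0.  -0.1 -0. ] rows 0.013571112349781896 0.005698780422772366
[-0.76967925 -0.97603553  1.06888567]
```

apply_moves([
  {"translation":[0,0,0],"turn":[0,0,0],"fingers":0.95},
  {"translation":[0,0,0],"turn":[0,0,0],"fingers":0.95},
  {"translation":[0,0,0],"turn":[0,0,0],"fingers":0.95},
  {"translation":[0,0,0],"turn":[0,0,0],"fingers":0.95},
  {"translation":[0,0,0],"turn":[0,0,0],"fingers":0.95},
], newtons=50)

```text
time: 2.65
position: [0.5963, 0.0269, 0.1297]
orientation: [[0.835, 0.544, 0.087], [-0.074, -0.046, 0.996], [0.546, -0.838, 0.002]]
contact_force: [-6.2, 1.4, 7.8]
opening: 0.0224
```

apply_moves([
  {"translation":[0,-0.015,0],"turn":[0,0,0],"fingers":0.95},
  {"translation":[0,-0.03,0],"turn":[0,0,0],"fingers":0.95},
  {"translation":[0,-0.045,0],"turn":[0,0,0],"fingers":0.95},
  {"translation":[-0.01,-0.06,0],"turn":[0,0,0],"fingers":0.95},
  {"translation":[-0.03,-0.08,0],"turn":[0,0,0],"fingers":0.95},
])

```text
time: 3.28
position: [0.5274, 0.0327, 0.1815]
orientation: [[0.834, 0.545, 0.087], [-0.074, -0.046, 0.996], [0.547, -0.837, 0.002]]
contact_force: [-0.3, 0.4, -1.2]
opening: 0.0224
```

Run:
```python
from h import *
s=r.state(); print(s["opening"],s["contact_force"],s["time"])
go(tray(0,.04,.15),Rdown(TY))
```

```text
0.02239635852759713 [-0.29409566  0.36440859 -1.17753209] 3.275
to [0.4498 0.3006 0.15  ] trans [-0.102 -0.028  0.26 ] turn [-0.9  2.6 33.1] rows 4.49125148776564 3.106719652481103
```

apply_moves([
  {"translation":[-0.06,-0.04,0.03],"turn":[0,0,5],"fingers":0.95},
  {"translation":[-0.102,-0.028,0.26],"turn":[-0.9,2.6,33.1],"fingers":0.95},
  {"translation":[-0.102,-0.028,0.26],"turn":[-0.9,2.6,33.1],"fingers":0.95},
  {"translation":[-0.102,-0.028,0.26],"turn":[-0.9,2.6,33.1],"fingers":0.95},
  {"translation":[-0.102,-0.028,0.26],"turn":[-0.9,2.6,33.1],"fingers":0.95},
])

```text
time: 3.9
position: [0.4512, 0.3028, 0.15]
orientation: [[0.991, 0.001, 0.136], [-0.136, -0.0, 0.991], [0.001, -1.0, 0.0]]
contact_force: [1.2, -0.1, -1.6]
opening: 0.0221
```

Run:
```python
from h import *
go(tray(0,.04,.15),Rdown(TY));go(tray(0,.04,.04),Rdown(TY)); print(r.state()["opening"])
```

```text
to [0.4498 0.3006 0.15  ] trans [-0.001 -0.    -0.002] turn [-0.  -0.1  0.1] rows 0.04104709612854256 0.011212822245758702
to [0.4498 0.3006 0.04  ] trans [-0.001  0.11  -0.002] turn [-0.  -0.1  0.1] rows 1.7597748790243246 0.011212822245758702
0.022065706372573463
```

apply_moves([
  {"translation":[-0.001,0.04,-0.002],"turn":[0,0,0],"fingers":0.95},
  {"translation":[-0.001,0.08,-0.002],"turn":[0,0,0],"fingers":0.95},
  {"translation":[-0.001,0.1,-0.002],"turn":[0,0,0],"fingers":0.95},
  {"translation":[-0.001,0.112,-0.002],"turn":[0,0,0],"fingers":0.95},
  {"translation":[-0.001,0.116,-0.002],"turn":[0,0,0],"fingers":0.95},
])

```text
time: 4.53
position: [0.45, 0.3008, 0.034]
orientation: [[0.991, 0.001, 0.136], [-0.136, -0.0, 0.991], [0.001, -1.0, 0.0]]
contact_force: [-0.0, 0.2, -1.6]
opening: 0.0224
```

apply_moves([
  {"translation":[0,0.001,0],"turn":[0,0,0],"fingers":0.95},
  {"translation":[0,0.002,0],"turn":[0,0,0],"fingers":0.95},
  {"translation":[0,0.002,0],"turn":[0,0,0],"fingers":0.95},
])

```text
time: 4.9
position: [0.4504, 0.301, 0.0327]
orientation: [[0.991, 0.002, 0.136], [-0.136, 0.001, 0.991], [0.002, -1.0, 0.001]]
contact_force: [-0.2, 0.1, -2.7]
opening: 0.022
```

apply_moves([
  {"translation":[0,0.001,0],"turn":[0,0,0],"fingers":0.95},
  {"translation":[0,0.002,0],"turn":[0,0,0],"fingers":0.95},
  {"translation":[0,0.003,0],"turn":[0,0,0],"fingers":0.95},
  {"translation":[0,0.003,0],"turn":[0,0,0],"fingers":0.95},
])

```text
time: 5.4
position: [0.4503, 0.3011, 0.0301]
orientation: [[0.991, 0.002, 0.136], [-0.136, 0.001, 0.991], [0.002, -1.0, 0.001]]
contact_force: [-1.9, -0.2, 3.1]
opening: 0.0218
```

apply_moves([
  {"translation":[0,0,0],"turn":[0,0,0],"fingers":0.5},
  {"translation":[0,0,0],"turn":[0,0,0],"fingers":0.5},
  {"translation":[0,0,0],"turn":[0,0,0],"fingers":0.5},
  {"translation":[0,-0.02,0],"turn":[0,0,0],"fingers":0.5},
  {"translation":[0,-0.06,0],"turn":[0,0,0],"fingers":0.5},
])

```text
time: 6.02
position: [0.4488, 0.3001, 0.0888]
orientation: [[0.991, -0.002, 0.136], [-0.136, -0.002, 0.991], [-0.002, -1.0, -0.002]]
contact_force: [1.3, -0.0, 1.1]
opening: 0.0428
```

apply_moves([
  {"translation":[0,-0.06,0],"turn":[0,0,0],"fingers":0.5},
  {"translation":[0,-0.12,0],"turn":[0,0,0],"fingers":0.5},
  {"translation":[0,-0.16,0],"turn":[0,0,0],"fingers":0.5},
  {"translation":[0,-0.2,0],"turn":[0,0,0],"fingers":0.5},
  {"translation":[0,-0.2,0],"turn":[0,0,0],"fingers":0.5},
])

```text
time: 6.65
position: [0.4508, 0.3015, 0.2927]
orientation: [[0.991, 0.005, 0.136], [-0.136, 0.002, 0.991], [0.004, -1.0, 0.003]]
contact_force: [0.6, 0.0, -0.5]
opening: 0.0431
```

Run:
```python
from h import *
go(rw(noz(-.124,-.036,.14)),Rslope())
save("top","top1")
P=np.load("pics/top1.npy")[205:345,115:230].reshape(-1,3)
d=P[:,:2]-TR; x=d@[np.cos(TY),np.sin(TY)]; y=d@[-np.sin(TY),np.cos(TY)]
m=(abs(x)<.115)&(abs(y)<.08)&(P[:,2]>.012); print(m.sum(),np.percentile(np.c_[x,y,P[:,2]][m],[2,50,98],axis=0))
```

```text
to [ 0.502  -0.2127  0.2418] trans [ 0.12   0.05  -0.503] turn [  0.6  -2.8 -32.7] rows 8.308531310865664 3.070761192141579
750 [[-0.04732702 -0.02667445  0.01843227]
 [ 0.00097688  0.02918858  0.03511623]
 [ 0.04769807  0.05004474  0.37963402]]
```

Run:
```python
from h import *
go(np.array([.41,0.0,.26]),Rslope())
```

```text
to [0.41 0.   0.26] trans [ 0.001  0.03  -0.304] turn [  0.8  -2.7 -32.9] rows 4.881580223072556 3.087941516786709
```

apply_moves([
  {"translation":[0,0.03,-0.304],"turn":[0.8,-2.7,-32.9],"fingers":0.5},
  {"translation":[0,0.03,-0.304],"turn":[0.8,-2.7,-32.9],"fingers":0.5},
  {"translation":[0,0.03,-0.304],"turn":[0.8,-2.7,-32.9],"fingers":0.5},
  {"translation":[0,0.03,-0.304],"turn":[0.8,-2.7,-32.9],"fingers":0.5},
  {"translation":[0,0.03,-0.304],"turn":[0.8,-2.7,-32.9],"fingers":0.5},
])

```text
time: 7.32
position: [0.4055, -0.0012, 0.2573]
orientation: [[0.837, 0.54, 0.085], [-0.072, -0.047, 0.996], [0.542, -0.84, -0.0]]
contact_force: [1.7, -0.3, 1.4]
opening: 0.0428
```

Run:
```python
from h import *
go(rw(noz(-.124,-.036,.14)),Rslope())
```

```text
to [ 0.502  -0.2127  0.2418] trans [ 0.087  0.075 -0.202] turn [-0.   0.1 -0.2] rows 3.7274075992513973 0.01817083827638467
```

apply_moves([
  {"translation":[0.01,0.01,-0.06],"turn":[0,0,0],"fingers":0.5},
  {"translation":[0.03,0.02,-0.12],"turn":[0,0,0],"fingers":0.5},
  {"translation":[0.05,0.04,-0.17],"turn":[0,0,0],"fingers":0.5},
  {"translation":[0.087,0.075,-0.202],"turn":[0,0,0],"fingers":0.5},
  {"translation":[0.087,0.075,-0.202],"turn":[0,0,0],"fingers":0.5},
])

```text
time: 7.95
position: [0.5021, -0.2145, 0.2365]
orientation: [[0.841, 0.534, 0.089], [-0.076, -0.045, 0.996], [0.536, -0.844, 0.003]]
contact_force: [-0.4, 0.9, -0.6]
opening: 0.0425
```

Run:
```python
from h import *
im,d=save("wrist","w2")
P=np.load("pics/w2.npy").reshape(-1,3); Q=wr(P); out=(Q-[.032,0,.144])@NO; s=(Q-[.032,0,.144])@AX
for y in (-.062,-.124):
    m=(abs(Q[:,1]-y)<.02)&(abs(out-.008)<.006)&(s<-.03)&(s>-.06); print(y,m.sum(),np.percentile(Q[m][:,1],[2,50,98])-y, "top",np.percentile(out[(abs(Q[:,1]-y)<.02)&(s<-.03)&(s>-.06)&(out<.03)],98))
go(rw(noz(-.1245,-.036,.006)),Rslope())
im=im[:,:,::-1].copy()
for q in (0,-.036,-.076):
    u=proj("wrist",rw(noz(-.124,q,0)))[0]; cv2.circle(im,tuple(int(round(float(v))) for v in u),4,(0,0,255),1)
cv2.imwrite("pics/w2.png",im)
```

```text
-0.062 1411 [-0.00959403 -0.00052672  0.01228717] top 0.013640033265457508
-0.124 1400 [-0.0090382   0.00205816  0.01332032] top 0.01340269408262218
to [ 0.5747 -0.2196  0.1294] trans [ 0.005  0.131 -0.001] turn [-0.1 -0.1 -0.6] rows 2.093416073805295 0.055674412190352726
```

View pics/w2.png

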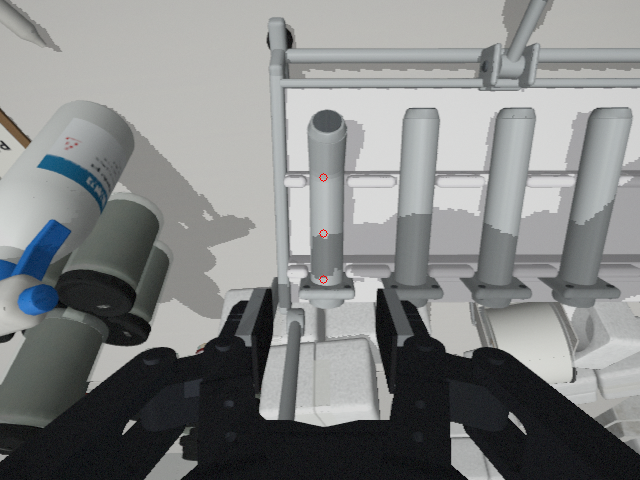

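The bent nozzle's tube is centred at (326,230), and its tip faces the camera at (326,122). The lateral offset is about +1.5 mm and the spray bottle is well clear.

apply_moves([
  {"translation":[0.003,0.05,0.001],"turn":[0,0,-0.6],"fingers":0.5},
  {"translation":[0.005,0.09,0.001],"turn":[0,0,-0.6],"fingers":0.5},
  {"translation":[0.005,0.118,0.001],"turn":[0,0,-0.6],"fingers":0.5},
  {"translation":[0.005,0.131,0.001],"turn":[0,0,-0.6],"fingers":0.5},
  {"translation":[0.005,0.131,0.001],"turn":[0,0,-0.6],"fingers":0.5},
])

```text
time: 8.62
position: [0.5743, -0.2169, 0.1288]
orientation: [[0.836, 0.542, 0.086], [-0.074, -0.044, 0.996], [0.544, -0.839, 0.003]]
contact_force: [-0.6, -0.1, 0.8]
opening: 0.0427
```

Run:
```python
from h import *
go(rw(noz(-.1225,-.036,.006)),Rslope()); print(r.state()["contact_force"])
```

```text
to [ 0.5748 -0.2176  0.1294] trans [ 0.001 -0.    -0.001] turn [-0.2 -0.  -0.1] rows 0.01786862265466646 0.020548760932418007
[-0.63348191 -0.12878074  0.77023436]
```

apply_moves([
  {"translation":[0,0,0],"turn":[0,0,0],"fingers":0.95},
  {"translation":[0,0,0],"turn":[0,0,0],"fingers":0.95},
  {"translation":[0,0,0],"turn":[0,0,0],"fingers":0.95},
  {"translation":[0,0,0],"turn":[0,0,0],"fingers":0.95},
  {"translation":[0,0,0],"turn":[0,0,0],"fingers":0.95},
], newtons=50)

```text
time: 9.25
position: [0.5742, -0.217, 0.1304]
orientation: [[0.835, 0.544, 0.086], [-0.074, -0.044, 0.996], [0.545, -0.838, 0.003]]
contact_force: [-5.8, 2.3, 6.9]
opening: 0.022
```

apply_moves([
  {"translation":[0,-0.015,0],"turn":[0,0,0],"fingers":0.95},
  {"translation":[0,-0.03,0],"turn":[0,0,0],"fingers":0.95},
  {"translation":[0,-0.045,0],"turn":[0,0,0],"fingers":0.95},
  {"translation":[-0.01,-0.06,0],"turn":[0,0,0],"fingers":0.95},
  {"translation":[-0.04,-0.09,0],"turn":[0,0,0],"fingers":0.95},
])

```text
time: 9.88
position: [0.492, -0.2103, 0.1854]
orientation: [[0.834, 0.545, 0.086], [-0.073, -0.045, 0.996], [0.547, -0.837, 0.002]]
contact_force: [-1.1, -0.0, -1.0]
opening: 0.0223
```

Run:
```python
from h import *
s=r.state(); print(s["opening"],s["contact_force"],s["time"])
go(np.array([.40,-0.1,.28]),Rslope())
```

```text
0.022262278069619397 [-1.12962958 -0.02849458 -0.95539576] 9.875
to [ 0.4  -0.1   0.28] trans [-0.033 -0.134  0.102] turn [-0.2  0.   0.1] rows 2.7516759648688005 0.020134598821973968
```

apply_moves([
  {"translation":[-0.02,-0.06,0.01],"turn":[0,0,0],"fingers":0.95},
  {"translation":[-0.033,-0.11,0.04],"turn":[0,0,0],"fingers":0.95},
  {"translation":[-0.033,-0.134,0.102],"turn":[0,0,0],"fingers":0.95},
  {"translation":[-0.033,-0.134,0.16],"turn":[0,0,0],"fingers":0.95},
  {"translation":[-0.033,-0.134,0.22],"turn":[0,0,0],"fingers":0.95},
])

```text
time: 10.5
position: [0.4092, 0.0183, 0.2817]
orientation: [[0.832, 0.548, 0.088], [-0.075, -0.046, 0.996], [0.55, -0.835, 0.003]]
contact_force: [1.7, -0.4, -1.8]
opening: 0.0222
```

Run:
```python
from h import *
s=r.state(); print(s["opening"])
go(tray(.015,-.04,.15),Rdown(TY))
```

```text
0.022190285863559766
to [0.4539 0.2194 0.15  ] trans [-0.05   0.125  0.204] turn [-1.   2.5 33.4] rows 3.9122810042599507 3.1287429597613774
```

apply_moves([
  {"translation":[-0.02,0.03,0.06],"turn":[0,0,10],"fingers":0.95},
  {"translation":[-0.04,0.06,0.12],"turn":[0,1,20],"fingers":0.95},
  {"translation":[-0.05,0.09,0.18],"turn":[-1,2.5,30],"fingers":0.95},
  {"translation":[-0.05,0.125,0.204],"turn":[-1,2.5,33.4],"fingers":0.95},
  {"translation":[-0.05,0.125,0.204],"turn":[-1,2.5,33.4],"fingers":0.95},
])

```text
time: 11.12
position: [0.4531, 0.2205, 0.1431]
orientation: [[0.991, -0.013, 0.131], [-0.131, -0.006, 0.991], [-0.012, -1.0, -0.008]]
contact_force: [-0.8, -1.3, -1.2]
opening: 0.0223
```

Run:
```python
from h import *
save("top","top2")
go(tray(.015,-.04,.036),Rdown(TY))
```

```text
to [0.4539 0.2194 0.036 ] trans [0.002 0.111 0.001] turn [ 0.3  0.1 -0.5] rows 1.7685752832035395 0.053620976588230576
```

apply_moves([
  {"translation":[0.002,0.04,0],"turn":[0.3,0,-0.5],"fingers":0.95},
  {"translation":[0.002,0.08,0],"turn":[0.3,0,-0.5],"fingers":0.95},
  {"translation":[0.002,0.1,0],"turn":[0.3,0,-0.5],"fingers":0.95},
  {"translation":[0.002,0.111,0],"turn":[0.3,0,-0.5],"fingers":0.95},
  {"translation":[0.002,0.111,0],"turn":[0.3,0,-0.5],"fingers":0.95},
])

```text
time: 11.8
position: [0.4541, 0.2182, 0.0373]
orientation: [[0.991, 0.003, 0.133], [-0.133, 0.0, 0.991], [0.003, -1.0, 0.001]]
contact_force: [-0.1, -0.2, -1.8]
opening: 0.0222
```

apply_moves([
  {"translation":[0,0.001,0],"turn":[0,0,0],"fingers":0.95},
  {"translation":[0,0.002,0],"turn":[0,0,0],"fingers":0.95},
  {"translation":[0,0.004,0],"turn":[0,0,0],"fingers":0.95},
  {"translation":[0,0.005,0],"turn":[0,0,0],"fingers":0.95},
  {"translation":[0,0.005,0],"turn":[0,0,0],"fingers":0.95},
])

```text
time: 12.42
position: [0.454, 0.2182, 0.032]
orientation: [[0.991, 0.002, 0.133], [-0.133, -0.0, 0.991], [0.002, -1.0, 0.0]]
contact_force: [0.1, -0.1, -2.3]
opening: 0.022
```

apply_moves([
  {"translation":[0,0.001,0],"turn":[0,0,0],"fingers":0.95},
  {"translation":[0,0.002,0],"turn":[0,0,0],"fingers":0.95},
  {"translation":[0,0.002,0],"turn":[0,0,0],"fingers":0.95},
])

```text
time: 12.8
position: [0.4538, 0.2183, 0.0305]
orientation: [[0.991, 0.002, 0.133], [-0.133, 0.0, 0.991], [0.002, -1.0, 0.0]]
contact_force: [-1.7, -0.4, 4.6]
opening: 0.0221
```

apply_moves([
  {"translation":[0,0,0],"turn":[0,0,0],"fingers":0.55},
  {"translation":[0,0,0],"turn":[0,0,0],"fingers":0.55},
  {"translation":[0,0,0],"turn":[0,0,0],"fingers":0.55},
  {"translation":[0,-0.02,0],"turn":[0,0,0],"fingers":0.55},
  {"translation":[0,-0.06,0],"turn":[0,0,0],"fingers":0.55},
])

```text
time: 13.42
position: [0.4521, 0.2175, 0.0894]
orientation: [[0.991, -0.002, 0.133], [-0.133, -0.002, 0.991], [-0.002, -1.0, -0.002]]
contact_force: [0.1, 0.5, 0.6]
opening: 0.0388
```

apply_moves([
  {"translation":[0,-0.06,0],"turn":[0,0,0],"fingers":0.5},
  {"translation":[0,-0.12,0],"turn":[0,0,0],"fingers":0.5},
  {"translation":[-0.04,-0.17,-0.03],"turn":[0,0,0],"fingers":0.5},
  {"translation":[-0.08,-0.2,-0.08],"turn":[0,0,0],"fingers":0.5},
  {"translation":[-0.12,-0.22,-0.14],"turn":[0,0,0],"fingers":0.5},
])

```text
time: 14.05
position: [0.3322, 0.1141, 0.3029]
orientation: [[0.991, 0.001, 0.131], [-0.131, -0.001, 0.991], [0.001, -1.0, -0.001]]
contact_force: [1.6, -1.4, 0.6]
opening: 0.0427
```

Run:
```python
from h import *
im,_=save("top","top3")
P=np.load("pics/top3.npy"); Pt=P[205:345,115:230].reshape(-1,3)
d=Pt[:,:2]-TR; x=d@[np.cos(TY),np.sin(TY)]; y=d@[-np.sin(TY),np.cos(TY)]
for lo,hi in((-.082,0),(0,.082)):
    m=(abs(x)<.115)&(y>lo)&(y<hi)&(Pt[:,2]>.015); print(m.sum(),np.percentile(np.c_[x,y,Pt[:,2]][m],[2,50,98],axis=0).round(3).tolist())
im0=cv2.imread("pics/top3.png")[150:345,110:430]; cv2.imwrite("pics/top3c.png",cv2.resize(im0,None,fx=2.4,fy=2.4,interpolation=2))
P=P.reshape(-1,3); Q=wr(P); near=(Q[:,0]>-.15)&(Q[:,0]<.08)
m=near&(abs(Q[:,1])<.022)&(Q[:,2]>.24); print("lug",Q[m].shape,np.percentile(Q[m],[2,50,98],axis=0).round(4).tolist())
m=near&(abs(Q[:,1])<.1)&(abs(Q[:,1])>.03)&(Q[:,2]>.24); print("bar",np.percentile(Q[m],[2,50,98],axis=0).round(4).tolist())
for y in (-.062,0,.062):
    out=(Q-[.032,0,.144])@NO; s=(Q-[.032,0,.144])@AX
    m=(abs(Q[:,1]-y)<.008)&(abs(out-.010)<.006)&(s<-.02)&(s>-.14); print("tip",y,np.percentile(s[m],[1,3]))
print(r.state()["position"])
```

```text
587 [[-0.062, -0.06, 0.019], [0.004, -0.045, 0.032], [0.064, -0.031, 0.049]]
413 [[-0.035, 0.021, 0.019], [0.011, 0.036, 0.031], [0.049, 0.053, 0.046]]
lug (262, 3) [[-0.036, -0.0197, 0.2853], [-0.024, -0.0001, 0.3274], [-0.0006, 0.0207, 0.344]]
bar [[-0.0158, -0.0972, 0.2848], [-0.0095, 0.0302, 0.2906], [-0.0004, 0.0974, 0.2944]]
tip -0.062 [-0.11917554 -0.11672284]
tip 0 [-0.11836769 -0.11624147]
tip 0.062 [-0.11846474 -0.11655688]
[0.32736109 0.11028064 0.30496779]
```

View pics/top3c.png

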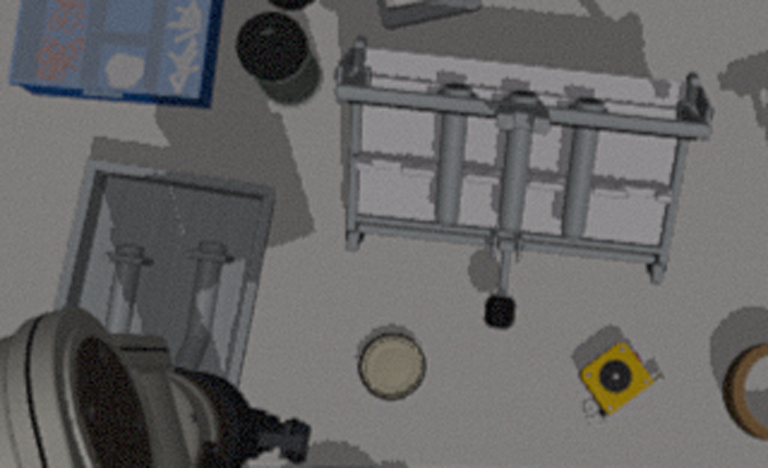

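Both bad nozzles now lie in the tray, with flanges at (128,255) and (212,248) in the crop, and the three sound ones are still in place. Next is the frame geometry.

Run:
```python
from h import *
for f in("top0","top3","scene0","w1","w2"):
    P=np.load(f"pics/{f}.npy").reshape(-1,3); Q=wr(P[P[:,2]>.02])
    for nm,lo,hi in(("armR",-.158,-.134),("armL",.134,.158),("lug",-.019,.019)):
        m=(Q[:,1]>lo)&(Q[:,1]<hi)&(Q[:,0]>-.06)&(Q[:,0]<.08)&(Q[:,2]>(.2 if nm!="lug" else .30))&(Q[:,2]<.36)
        if m.sum()<60: continue
        X=Q[m][:,[0,2]]; v=cv2.fitLine(X.astype(np.float32),cv2.DIST_HUBER,0,.01,.01).ravel()
        if v[1]<0: v[:2]*=-1
        print(f,nm,m.sum(),"phi",np.arctan2(v[1],-v[0]).round(3),"pt",v[2:].round(4),"top",np.percentile(X[:,1],98).round(4))
    m=(abs(abs(Q[:,1])-.15)<.03)&(Q[:,2]>.15)&(Q[:,2]<.2)&(Q[:,0]>0)&(Q[:,0]<.1); print(f,"bracket",m.sum(),np.percentile(Q[m][:,[0,2]],[2,50,98],axis=0).round(3).tolist() if m.sum() else 0)
    m=(Q[:,0]<-.1)&(Q[:,0]>-.2)&(abs(Q[:,1])<.02)&(Q[:,2]>.04)&(Q[:,2]<.09); 
    if m.sum()>30: print(f,"knob x",np.percentile(Q[m][:,0],[1,99]).round(4), "z",np.percentile(Q[m][:,2],[50,98]).round(4))
go(rw([-.11,0,.37]),Rslope(.576))
```

```text
top0 armR 99 phi 1.114 pt [-0.0032  0.2797] top 0.2938
top0 armL 94 phi 1.133 pt [0.0093 0.2542] top 0.2943
top0 lug 201 phi 1.034 pt [-0.0192  0.3213] top 0.344
top0 bracket 242 [[0.03, 0.152], [0.041, 0.175], [0.064, 0.193]]
top0 knob x [-0.1655 -0.1022] z [0.0668 0.0745]
top3 armR 102 phi 1.119 pt [0.0057 0.2628] top 0.2939
top3 armL 95 phi 1.106 pt [0.0069 0.2594] top 0.2944
top3 lug 204 phi 1.026 pt [-0.0215  0.3259] top 0.344
top3 bracket 175 [[0.03, 0.152], [0.042, 0.181], [0.064, 0.194]]
top3 knob x [-0.1656 -0.1024] z [0.0667 0.0754]
scene0 armR 316 phi 1.141 pt [0.0061 0.2466] top 0.2911
scene0 armL 192 phi 1.145 pt [0.002  0.2563] top 0.2899
scene0 lug 204 phi 1.262 pt [-0.0277  0.3204] top 0.3413
scene0 bracket 522 [[0.022, 0.151], [0.035, 0.171], [0.059, 0.198]]
scene0 knob x [-0.1666 -0.1005] z [0.0597 0.0719]
w1 armL 1496 phi 0.073 pt [-0.0029  0.2219] top 0.2391
w1 bracket 1584 [[0.025, 0.151], [0.031, 0.164], [0.044, 0.199]]
w1 knob x [-0.1118 -0.1001] z [0.0548 0.057 ]
w2 armR 1140 phi 1.162 pt [0.0097 0.228 ] top 0.2479
w2 bracket 1453 [[0.02, 0.151], [0.027, 0.164], [0.053, 0.198]]
w2 knob x [-0.1263 -0.1003] z [0.0554 0.0587]
to [ 0.4774 -0.0861  0.37  ] trans [ 0.175 -0.064 -0.175] turn [  1.   -2.5 -33. ] rows 4.088852240775473 3.09611483937576
```

```bash
cat >> h.py <<'E'
HX,HZ=.046,.178
def lug(q,rad=.166): return np.array([HX-rad*np.cos(q-.576),0,HZ+rad*np.sin(q-.576)])
E
python3 - <<'E'
from h import *
go(rw(lug(1.715,.245)),Rslope(.43))
E
```

```text
to [ 0.5307 -0.0908  0.4005] trans [ 0.228 -0.095 -0.172] turn [  0.8  -2.6 -24.7] rows 4.823565339018763 2.3178266559522545
```

apply_moves([
  {"translation":[0,-0.095,0],"turn":[0,0,-8],"fingers":0},
  {"translation":[0.1,-0.095,-0.08],"turn":[0.8,-2.6,-16],"fingers":0},
  {"translation":[0.17,-0.095,-0.14],"turn":[0.8,-2.6,-24.7],"fingers":0},
  {"translation":[0.228,-0.095,-0.172],"turn":[0.8,-2.6,-24.7],"fingers":0},
  {"translation":[0.228,-0.095,-0.172],"turn":[0.8,-2.6,-24.7],"fingers":0},
])

```text
time: 14.72
position: [0.5026, -0.0652, 0.3987]
orientation: [[0.904, 0.418, 0.087], [-0.079, -0.037, 0.996], [0.42, -0.908, 0.0]]
contact_force: [1.1, 1.2, 1.1]
opening: 0.0855
```

Run:
```python
from h import *
im,d=save("wrist","w3")
im=im[:,:,::-1].copy()
for q in (.124,.166,.182):
    u=proj("wrist",rw(lug(1.715,q)))[0]; cv2.circle(im,tuple(int(round(float(v))) for v in u),4,(0,0,255),1)
cv2.imwrite("pics/w3.png",im)
Q=wr(np.load("pics/w3.npy").reshape(-1,3)); m=(Q[:,2]>.31)&(Q[:,0]<.0)&(Q[:,0]>-.06)&(abs(Q[:,1])<.03); print(m.sum(),np.percentile(Q[m],[2,50,98],axis=0).round(4).tolist() if m.sum() else 0)
go(rw(lug(1.715,.168)),Rslope(.43))
```

```text
2251 [[-0.0299, -0.0235, 0.3108], [-0.0232, -0.0053, 0.3279], [-0.0154, 0.0146, 0.3421]]
to [ 0.5628 -0.0936  0.3306] trans [ 0.023  0.085 -0.018] turn [ 0.3 -0.2  0.2] rows 1.4355114625737917 0.04339372453119112
```

View pics/w3.png

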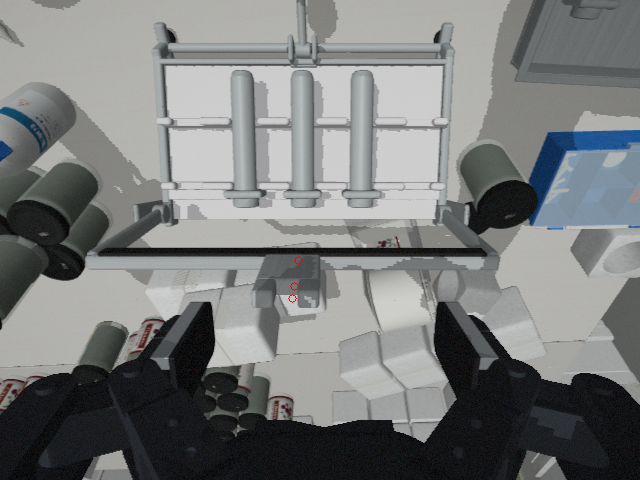

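The wrist view shows the lug centred at about (288,285), roughly 3 mm right (-y) of my markers. The finger gap covers it once I shift laterally.

apply_moves([
  {"translation":[0.025,0,-0.021],"turn":[0.3,0,0],"fingers":0},
  {"translation":[0.025,0.03,-0.021],"turn":[0.3,0,0],"fingers":0},
  {"translation":[0.025,0.06,-0.021],"turn":[0.3,0,0],"fingers":0},
  {"translation":[0.025,0.085,-0.021],"turn":[0.3,0,0],"fingers":0},
  {"translation":[0.025,0.085,-0.021],"turn":[0.3,0,0],"fingers":0},
])

```text
time: 15.4
position: [0.563, -0.0965, 0.3281]
orientation: [[0.906, 0.414, 0.091], [-0.083, -0.036, 0.996], [0.415, -0.91, 0.002]]
contact_force: [-0.5, -0.5, 0.9]
opening: 0.0855
```

apply_moves([
  {"translation":[0,0,0],"turn":[0,0,0],"fingers":0.8},
  {"translation":[0,0,0],"turn":[0,0,0],"fingers":0.8},
  {"translation":[0,0,0],"turn":[0,0,0],"fingers":0.8},
  {"translation":[0,0,0],"turn":[0,0,0],"fingers":0.8},
  {"translation":[0,0,0],"turn":[0,0,0],"fingers":0.8},
], newtons=30)

```text
time: 16.02
position: [0.5633, -0.0935, 0.3301]
orientation: [[0.905, 0.417, 0.086], [-0.081, -0.03, 0.996], [0.418, -0.908, 0.007]]
contact_force: [-1.9, 8.1, 4.1]
opening: 0.0397
```

Run:
```python
from h import *
s=r.state(); p=wr(s["position"]); print(s["opening"],s["contact_force"],"tcp rack",p)
print("phi",np.arctan2(p[2]-HZ,HX-p[0])+.576, "rad",np.hypot(p[2]-HZ,HX-p[0]))
```

```text
0.039709552273013135 [-1.93208464  8.07431705  4.08985539] tcp rack [-2.37990363e-02  1.13152795e-04  3.30107337e-01]
phi 1.7165822604873378 rad 0.16735754396502847
```

```bash
cat >> h.py <<'E'
def arc(q0,qs,th,rad):   # rows for frame swing from measured pose
    s=r.state(); R0=s["orientation"]; p0=s["position"]
    for q,t in zip(qs,th):
        d=rackR(RP)[1]@(lug(q,rad)-lug(q0,rad)); w=np.degrees(cv2.Rodrigues(R0.T@Rslope(t))[0].ravel())
        print(q,np.round(R0.T@d,3),np.round(w,1))
E
python3 - <<'E'
from h import *
q0=1.7166; arc(q0,[q0-.1,q0-.22,q0-.34,q0-.46,q0-.58],[.44,.45,.46,.47,.48],.1674)
E
```

```text
1.6165999999999998 [-0.017  0.001 -0.   ] [-0.4 -0.1 -0.5]
1.4966 [-0.037  0.004 -0.   ] [-0.4 -0.1 -1.1]
1.3765999999999998 [-0.056  0.01  -0.   ] [-0.4 -0.1 -1.6]
1.2566 [-0.074  0.017 -0.   ] [-0.4 -0.1 -2.2]
1.1366 [-0.092  0.027 -0.   ] [-0.4 -0.1 -2.8]
```

apply_moves([
  {"translation":[-0.017,0.001,0],"turn":[0,0,-0.5],"fingers":0.8},
  {"translation":[-0.037,0.004,0],"turn":[0,0,-1.1],"fingers":0.8},
  {"translation":[-0.056,0.01,0],"turn":[0,0,-1.6],"fingers":0.8},
  {"translation":[-0.074,0.017,0],"turn":[0,0,-2.2],"fingers":0.8},
  {"translation":[-0.092,0.027,0],"turn":[0,0,-2.8],"fingers":0.8},
])

```text
time: 16.65
position: [0.4928, -0.0871, 0.2721]
orientation: [[0.879, 0.47, 0.086], [-0.079, -0.036, 0.996], [0.471, -0.882, 0.006]]
contact_force: [-4.5, 1.0, 8.3]
opening: 0.0393
```

Run:
```python
from h import *
s=r.state(); p=wr(s["position"]); q0=np.arctan2(p[2]-HZ,HX-p[0])+.576; rad=np.hypot(p[2]-HZ,HX-p[0])
print(s["opening"],s["contact_force"],"tcp rack",p,q0,rad)
arc(q0,[q0-.12,q0-.24,q0-.36,q0-.48,q0-.6],[.49,.5,.51,.52,.53],.166)
```

```text
0.03927318882592298 [-4.48987487  1.018154    8.34876021] tcp rack [-0.09455336  0.0003091   0.27207006] 1.1658121626169304 0.1691284197841676
1.0458121626169303 [-0.017  0.01  -0.   ] [-0.3 -0.1  0. ]
0.9258121626169304 [-0.033  0.023 -0.   ] [-0.3 -0.1 -0.6]
0.8058121626169304 [-0.047  0.037 -0.   ] [-0.3 -0.1 -1.1]
0.6858121626169305 [-0.059  0.053 -0.   ] [-0.3 -0.1 -1.7]
0.5658121626169305 [-0.069  0.07  -0.001] [-0.3 -0.1 -2.3]
```

apply_moves([
  {"translation":[-0.017,0.01,0],"turn":[0,0,0],"fingers":0.8},
  {"translation":[-0.033,0.023,0],"turn":[0,0,-0.6],"fingers":0.8},
  {"translation":[-0.047,0.037,0],"turn":[0,0,-1.1],"fingers":0.8},
  {"translation":[-0.059,0.053,0],"turn":[0,0,-1.7],"fingers":0.8},
  {"translation":[-0.069,0.07,0],"turn":[0,0,-2.3],"fingers":0.8},
])

```text
time: 17.27
position: [0.4635, -0.0845, 0.1777]
orientation: [[0.859, 0.504, 0.088], [-0.078, -0.04, 0.996], [0.505, -0.863, 0.005]]
contact_force: [-6.9, -0.7, 3.1]
opening: 0.0393
```

Run:
```python
from h import *
s=r.state(); p=wr(s["position"]); q0=np.arctan2(p[2]-HZ,HX-p[0])+.576; rad=np.hypot(p[2]-HZ,HX-p[0])
print(s["opening"],s["contact_force"],"tcp rack",p,q0,rad)
arc(q0,[q0-.12,q0-.24,q0-.35,q0-.43,q0-.5],[.54,.55,.56,.57,.576],.166)
```

```text
0.03925160667406654 [-6.90370733 -0.73795416  3.11275516] tcp rack [-0.12396914  0.00036408  0.17771612] 0.5743298191419576 0.16996937809578486
0.4543298191419576 [-0.009  0.018 -0.   ] [-0.2 -0.1 -0.6]
0.3343298191419576 [-0.016  0.036 -0.   ] [-0.2 -0.1 -1.1]
0.2243298191419576 [-0.02   0.054 -0.   ] [-0.2 -0.1 -1.7]
0.14432981914195758 [-0.022  0.067 -0.   ] [-0.2 -0.1 -2.3]
0.07432981914195758 [-0.023  0.079 -0.   ] [-0.2 -0.1 -2.6]
```

apply_moves([
  {"translation":[-0.009,0.018,0],"turn":[0,0,-0.6],"fingers":0.8},
  {"translation":[-0.016,0.036,0],"turn":[0,0,-1.1],"fingers":0.8},
  {"translation":[-0.02,0.054,0],"turn":[0,0,-1.7],"fingers":0.8},
  {"translation":[-0.022,0.067,0],"turn":[0,0,-2.3],"fingers":0.8},
  {"translation":[-0.023,0.079,0],"turn":[0,0,-2.6],"fingers":0.8},
])

```text
time: 17.9
position: [0.4824, -0.0862, 0.0973]
orientation: [[0.837, 0.541, 0.089], [-0.076, -0.045, 0.996], [0.543, -0.84, 0.004]]
contact_force: [-5.0, -2.1, 1.3]
opening: 0.0393
```

Run:
```python
from h import *
s=r.state(); p=wr(s["position"]); q0=np.arctan2(p[2]-HZ,HX-p[0])+.576; rad=np.hypot(p[2]-HZ,HX-p[0])
print(s["opening"],s["contact_force"],"tcp rack",p,q0,rad, "out of plate", (p-[.032,0,.144])@NO+.032,"s",(p-[.032,0,.144])@AX)
im,_=save("top","top4")
Q=wr(np.load("pics/top4.npy").reshape(-1,3)); out=(Q-[.032,0,.144])@NO+.032; ss=(Q-[.032,0,.144])@AX
for a,b in((-.13,-.08),(.08,.13)):
    m=(Q[:,1]>a)&(Q[:,1]<b)&(abs(out-.06)<.03)&(ss>-.13)&(ss<-.05); print("bar s,out",m.sum(),np.median(ss[m]),np.percentile(out[m],[50,95]))
```

```text
0.03929947355991362 [-4.98562754 -2.14514245  1.3490792 ] tcp rack [-0.1050787   0.00036816  0.09726121] 0.08520059896035748 0.17129952275705848 out of plate 0.06746577238397278 s -0.14041817614575192
bar s,out 185 -0.09159679550897472 [0.07276145 0.07608143]
bar s,out 186 -0.09161455289581502 [0.07250929 0.07637449]
```

apply_moves([
  {"translation":[0,0.004,0],"turn":[0,0,0],"fingers":0.8},
  {"translation":[0,0.008,0],"turn":[0,0,0],"fingers":0.8},
  {"translation":[0.001,0.011,0],"turn":[0,0,0],"fingers":0.8},
  {"translation":[0.001,0.014,0],"turn":[0,0,0],"fingers":0.8},
  {"translation":[0.001,0.016,0],"turn":[0,0,0],"fingers":0.8},
])

```text
time: 18.58
position: [0.4908, -0.0869, 0.0829]
orientation: [[0.838, 0.538, 0.089], [-0.077, -0.045, 0.996], [0.54, -0.842, 0.004]]
contact_force: [-6.1, -0.1, 0.3]
opening: 0.0393
```

Run:
```python
from h import *
s=r.state(); p=wr(s["position"]); q0=np.arctan2(p[2]-HZ,HX-p[0])+.576
print(s["opening"],s["contact_force"],q0, "out of plate", (p-[.032,0,.144])@NO+.032,"s",(p-[.032,0,.144])@AX)
im,_=save("top","top5")
Q=wr(np.load("pics/top5.npy").reshape(-1,3)); out=(Q-[.032,0,.144])@NO+.032; ss=(Q-[.032,0,.144])@AX
for a,b in((-.13,-.08),(.08,.13)):
    m=(Q[:,1]>a)&(Q[:,1]<b)&(abs(out-.06)<.03)&(ss>-.13)&(ss<-.05); print("bar s,out",m.sum(),np.median(ss[m]),np.percentile(out[m],[50,95]))
```

```text
0.03925422410705058 [-6.14505201 -0.06383866  0.30050563] -0.012229269179457325 out of plate 0.050792964054391966 s -0.14109393658487507
bar s,out 183 -0.09231671389001717 [0.06057031 0.06363243]
bar s,out 190 -0.09208824714989633 [0.06009716 0.06438245]
```

apply_moves([
  {"translation":[0,0.002,0],"turn":[0,0,0],"fingers":0.8},
  {"translation":[0,0.003,0],"turn":[0,0,0],"fingers":0.8},
  {"translation":[0,0.004,0],"turn":[0,0,0],"fingers":0.8},
  {"translation":[0,0.005,0],"turn":[0,0,0],"fingers":0.8},
])

```text
time: 19.12
position: [0.4928, -0.0871, 0.08]
orientation: [[0.837, 0.539, 0.089], [-0.077, -0.045, 0.996], [0.541, -0.841, 0.003]]
contact_force: [-28.8, 2.7, 33.3]
opening: 0.0391
```

Run:
```python
from h import *
s=r.state(); p=wr(s["position"])
print(s["opening"],s["contact_force"], "out of plate", (p-[.032,0,.144])@NO+.032)
im,_=save("top","top6")
Q=wr(np.load("pics/top6.npy").reshape(-1,3)); out=(Q-[.032,0,.144])@NO+.032; ss=(Q-[.032,0,.144])@AX
for a,b in((-.13,-.08),(.08,.13)):
    m=(Q[:,1]>a)&(Q[:,1]<b)&(abs(out-.06)<.03)&(ss>-.13)&(ss<-.05); print("bar s,out",m.sum(),np.median(ss[m]),np.percentile(out[m],[50,95]))
```

```text
0.039141195429428066 [-28.80919614   2.69628677  33.25801047] out of plate 0.047254427006508476
bar s,out 190 -0.09172574109931238 [0.05854995 0.06181749]
bar s,out 188 -0.09202166144839291 [0.05847279 0.06197192]
```

The force rose to 44 N along the normal while the bar stopped moving, so the frame is on its stop. Releasing it and backing off to look at the bolt.

apply_moves([
  {"translation":[0,-0.003,0],"turn":[0,0,0],"fingers":0.2},
  {"translation":[0,-0.003,0],"turn":[0,0,0],"fingers":0.2},
  {"translation":[0,-0.003,0],"turn":[0,0,0],"fingers":0.2},
  {"translation":[0,-0.03,0],"turn":[0,0,0],"fingers":0.2},
  {"translation":[0,-0.06,0],"turn":[0,0,0],"fingers":0.2},
])

```text
time: 19.8
position: [0.46, -0.0842, 0.1302]
orientation: [[0.838, 0.538, 0.089], [-0.077, -0.045, 0.996], [0.54, -0.842, 0.004]]
contact_force: [0.5, 0.1, 0.4]
opening: 0.0681
```

apply_moves([
  {"translation":[-0.01,-0.04,0],"turn":[0,0,0],"fingers":0.2},
  {"translation":[-0.03,-0.08,0],"turn":[0,0,0],"fingers":0.3},
  {"translation":[-0.04,-0.1,0],"turn":[0,0,0],"fingers":0.3},
  {"translation":[-0.04,-0.1,0],"turn":[0,0,0],"fingers":0.3},
])

```text
time: 20.3
position: [0.3728, -0.0768, 0.194]
orientation: [[0.837, 0.54, 0.09], [-0.077, -0.046, 0.996], [0.542, -0.84, 0.003]]
contact_force: [0.2, 0.1, 0.3]
opening: 0.0597
```

Run:
```python
from h import *
im,_=save("wrist","w4")
Q=wr(np.load("pics/w4.npy").reshape(-1,3)); Z=Q[:,2]
m=(abs(Q[:,1])<.022)&(Q[:,0]<-.1)&(Q[:,0]>-.18)&(Z>.035)&(Z<.085); print("w knob",m.sum(),np.percentile(Q[m],[1,50,99],axis=0).round(4).tolist())
save("top","top7"); Q=wr(np.load("pics/top7.npy").reshape(-1,3)); out=(Q-[.032,0,.144])@NO+.032; ss=(Q-[.032,0,.144])@AX
for a,b in((-.13,-.08),(.08,.13)):
    m=(Q[:,1]>a)&(Q[:,1]<b)&(abs(out-.06)<.03)&(ss>-.13)&(ss<-.05); print("bar s,out",m.sum(),np.median(ss[m]),np.percentile(out[m],[50,95]))
print(r.state()["position"],r.state()["opening"])
```

```text
w knob 2404 [[-0.1649, -0.0184, 0.0499], [-0.1536, 0.0009, 0.0678], [-0.1034, 0.0193, 0.0846]]
bar s,out 194 -0.09189622315581564 [0.05860262 0.06195114]
bar s,out 189 -0.09174593924411834 [0.05854651 0.06251629]
[ 0.37341415 -0.07684433  0.19305957] 0.05973761244535545
```

View pics/w4.png

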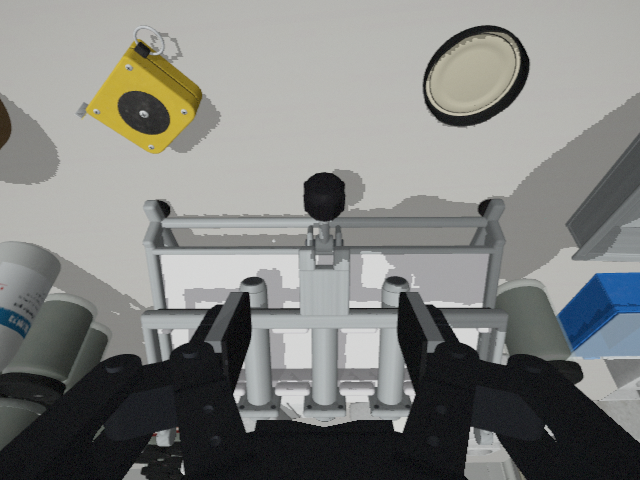

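The frame is closed with the bar unchanged at 58.5 mm out. The knob is at (325,195), in line with the lug slot at (324,245). Next, the grasp on the knob.

```bash
cat >> h.py <<'E'
PX,PZ=-.079,.049
def kn(q,rad=.078): return np.array([PX-rad*np.cos(q),0,PZ+rad*np.sin(q)])
E
python3 - <<'E'
from h import *
go(rw(kn(.13)+.06*NO),Rslope()); go(rw(kn(.13)),Rslope())
E
```

```text
to [ 0.3987 -0.0792  0.1094] trans [-0.024  0.084 -0.   ] turn [-0.1 -0.2 -0.3] rows 1.3983972515450613 0.03329396767791304
to [ 0.4313 -0.082   0.0591] trans [-0.024  0.144 -0.001] turn [-0.1 -0.2 -0.3] rows 2.3359330721523057 0.03329396767791304
```

apply_moves([
  {"translation":[-0.024,0.04,0],"turn":[0,0,0],"fingers":0.3},
  {"translation":[-0.024,0.08,0],"turn":[0,0,0],"fingers":0.3},
  {"translation":[-0.024,0.115,0],"turn":[0,0,0],"fingers":0.3},
  {"translation":[-0.024,0.144,0],"turn":[0,0,0],"fingers":0.3},
  {"translation":[-0.024,0.144,0],"turn":[0,0,0],"fingers":0.3},
])

```text
time: 21.02
position: [0.4301, -0.0809, 0.0556]
orientation: [[0.842, 0.533, 0.088], [-0.077, -0.043, 0.996], [0.535, -0.845, 0.005]]
contact_force: [-0.8, -0.1, -1.3]
opening: 0.0598
```

apply_moves([
  {"translation":[0,0,0],"turn":[0,0,0],"fingers":0.9},
  {"translation":[0,0,0],"turn":[0,0,0],"fingers":0.9},
  {"translation":[0,0,0],"turn":[0,0,0],"fingers":0.9},
  {"translation":[0,0,0],"turn":[0,0,0],"fingers":0.9},
  {"translation":[0,0,0],"turn":[0,0,0],"fingers":0.9},
], newtons=25)

```text
time: 21.65
position: [0.4298, -0.0814, 0.0559]
orientation: [[0.841, 0.533, 0.089], [-0.077, -0.045, 0.996], [0.535, -0.845, 0.004]]
contact_force: [-4.0, -4.4, 1.4]
opening: 0.0282
```

Run:
```python
from h import *
s=r.state(); p=wr(s["position"]); print(s["opening"],s["contact_force"],p,"q,rad",np.arctan2(p[2]-PZ,PX-p[0]),np.hypot(p[2]-PZ,PX-p[0]))
q0=np.arctan2(p[2]-PZ,PX-p[0])
for q in np.array([.2,.4,.6,.8,.95,1.0]): print(q,(s["orientation"].T@(rackR(RP)[1]@(kn(q)-kn(q0)))).round(3))
```

```text
0.02821495459300262 [-3.99236699 -4.42241138  1.40234621] [-0.15780189  0.00051879  0.05592164] q,rad 0.08761108496346416 0.07910528781867415
0.2 [ 0.006 -0.007  0.   ]
0.4 [ 0.018 -0.017  0.   ]
0.6 [ 0.031 -0.024  0.   ]
0.8 [ 0.046 -0.029  0.   ]
0.95 [ 0.058 -0.031  0.   ]
1.0 [ 0.062 -0.031  0.   ]
```

apply_moves([
  {"translation":[0.009,-0.009,0],"turn":[0,0,0],"fingers":0.9},
  {"translation":[0.021,-0.019,0],"turn":[0,0,0],"fingers":0.9},
  {"translation":[0.034,-0.026,0],"turn":[0,0,0],"fingers":0.9},
  {"translation":[0.046,-0.03,0],"turn":[0,0,0],"fingers":0.9},
  {"translation":[0.054,-0.031,0],"turn":[0,0,0],"fingers":0.9},
])

```text
time: 22.28
position: [0.4575, -0.0839, 0.1098]
orientation: [[0.843, 0.53, 0.089], [-0.078, -0.044, 0.996], [0.532, -0.847, 0.004]]
contact_force: [2.0, -3.2, -9.9]
opening: 0.0281
```

Run:
```python
from h import *
s=r.state(); p=wr(s["position"]); print(s["opening"],s["contact_force"],p,"q,rad",np.arctan2(p[2]-PZ,PX-p[0]),np.hypot(p[2]-PZ,PX-p[0]))
q0=np.arctan2(p[2]-PZ,PX-p[0])
for q in np.array([.95,1.0,1.05]): print(q,(s["orientation"].T@(rackR(RP)[1]@(kn(q)-kn(q0)))).round(3))
```

```text
0.02807518961354005 [ 1.97157097 -3.15394405 -9.88598163] [-0.13000855  0.00041308  0.10976788] q,rad 0.8724885088245863 0.07933856269115433
0.95 [ 0.006 -0.001  0.   ]
1.0 [ 0.01  -0.001  0.   ]
1.05 [ 0.014 -0.001  0.   ]
```

apply_moves([
  {"translation":[0.005,-0.001,0],"turn":[0,0,0],"fingers":0.9},
  {"translation":[0.008,-0.001,0],"turn":[0,0,0],"fingers":0.9},
  {"translation":[0.01,-0.001,0],"turn":[0,0,0],"fingers":0.9},
  {"translation":[0.012,-0.001,0],"turn":[0,0,0],"fingers":0.9},
  {"translation":[0.012,-0.001,0],"turn":[0,0,0],"fingers":0.9},
])

```text
time: 22.9
position: [0.4602, -0.0841, 0.1118]
orientation: [[0.851, 0.517, 0.091], [-0.08, -0.043, 0.996], [0.519, -0.855, 0.004]]
contact_force: [-11.8, -2.8, -6.0]
opening: 0.0284
```

Run:
```python
from h import *
s=r.state(); p=wr(s["position"]); print(s["opening"],s["contact_force"],p,"q,rad",np.arctan2(p[2]-PZ,PX-p[0]),np.hypot(p[2]-PZ,PX-p[0]))
print("force tool axes",s["orientation"].T@s["contact_force"])
```

```text
0.02836711323154018 [-11.79205102  -2.79063414  -6.01878443] [-0.12732463  0.00049664  0.11179461] q,rad 0.9148897866481659 0.07923655915372743
force tool axes [-12.93561145  -0.83402175  -3.87817438]
```

apply_moves([
  {"translation":[0.006,0,0.001],"turn":[0,0,-0.8],"fingers":0.9},
  {"translation":[0.012,0,0.001],"turn":[0,0,-0.8],"fingers":0.9},
  {"translation":[0.015,0,0.001],"turn":[0,0,-0.8],"fingers":0.9},
])

```text
time: 23.28
position: [0.4609, -0.084, 0.1118]
orientation: [[0.856, 0.508, 0.096], [-0.084, -0.046, 0.995], [0.51, -0.86, 0.003]]
contact_force: [-37.4, -4.3, 12.9]
opening: 0.0284
```

Run:
```python
from h import *
s=r.state(); p=wr(s["position"]); print(s["opening"],s["contact_force"],p,"q,rad",np.arctan2(p[2]-PZ,PX-p[0]),np.hypot(p[2]-PZ,PX-p[0]))
print("force tool axes",s["orientation"].T@s["contact_force"], "s",(p-[.032,0,.144])@AX)
im,_=save("scene","sc1"); save("wrist","w5")
c=cv2.resize(cv2.imread("pics/sc1.png")[200:330,250:420],None,fx=3,fy=3,interpolation=2); w=cv2.imread("pics/w5.png")[100:440,170:470]
o=np.zeros((400,820,3),np.uint8); o[:390,:510]=c; o[:340,515:815]=w; cv2.imwrite("pics/b1.png",cv2.resize(o,(800,390)))
```

```text
0.028414856040961108 [-37.42359881  -4.28810969  12.93820005] [-0.12666864  0.00066608  0.11178054] q,rad 0.9213760260479094 0.07882699208125649
force tool axes [-25.07781447 -29.94027144  -7.80986686] s -0.15061623912000324
```

View pics/b1.png

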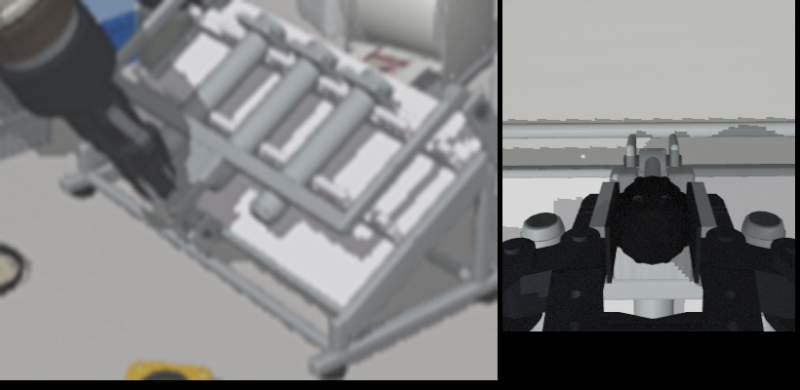

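The crop shows the knob end-on between the fingers, above the closed lug at about (650,220), and the bolt is firmly stopped. Releasing it and measuring its angle.

apply_moves([
  {"translation":[-0.002,0,0],"turn":[0,0,0],"fingers":0.3},
  {"translation":[-0.002,0,0],"turn":[0,0,0],"fingers":0.3},
  {"translation":[-0.002,0,0],"turn":[0,0,0],"fingers":0.3},
  {"translation":[-0.002,-0.03,0],"turn":[0,0,0],"fingers":0.3},
  {"translation":[-0.002,-0.07,0],"turn":[0,0,0],"fingers":0.3},
])

```text
time: 24.0
position: [0.4241, -0.0803, 0.172]
orientation: [[0.856, 0.509, 0.095], [-0.083, -0.045, 0.996], [0.511, -0.86, 0.004]]
contact_force: [0.1, 0.5, -0.2]
opening: 0.0599
```

apply_moves([
  {"translation":[-0.01,-0.04,0],"turn":[0,0,0],"fingers":0.3},
  {"translation":[-0.06,-0.06,0],"turn":[0,0,0],"fingers":0.3},
  {"translation":[-0.1,-0.08,0],"turn":[0,0,0],"fingers":0.3},
  {"translation":[-0.1,-0.08,0],"turn":[0,0,0],"fingers":0.3},
])

```text
time: 24.5
position: [0.2965, -0.068, 0.1901]
orientation: [[0.854, 0.511, 0.095], [-0.084, -0.046, 0.995], [0.513, -0.858, 0.003]]
contact_force: [1.0, -0.7, 1.2]
opening: 0.0601
```

Run:
```python
from h import *
s=r.state(); print(s["position"],s["contact_force"])
clouds=[]
for n,f in(("scene","sc2"),("top","top8"),("wrist","w6")):
    im,_=save(n,f); Q=wr(np.load(f"pics/{f}.npy").reshape(-1,3)); I=im.reshape(-1,3).max(1)
    out=(Q-[.032,0,.144])@NO+.032; ss=(Q-[.032,0,.144])@AX
    m=(abs(Q[:,1])<.02)&(ss<-.11)&(ss>-.21)&(out>.06)&(out<.12)&(I<75)
    print(f,"dark knob",m.sum(),"s",np.percentile(ss[m],[2,50,98]).round(4),"out",np.percentile(out[m],[2,50,98]).round(4),"y",np.percentile(Q[m][:,1],[2,98]).round(4))
    for a,b in((-.13,-.08),(.08,.13)):
        k=(Q[:,1]>a)&(Q[:,1]<b)&(abs(out-.06)<.03)&(ss>-.13)&(ss<-.05); print("  bar",np.median(ss[k]).round(4),np.median(out[k]).round(4))
    # knob end cap plane
    k=m&(out>np.percentile(out[m],98)-.006)
    if k.sum()>30:
        X=np.c_[ss,Q[:,1],out][k]; c=X.mean(0); v=np.linalg.svd(X-c)[2][2]; v*=np.sign(v[2]); print("  cap centre",c.round(4),"normal tilt from square",np.arctan2(-v[0],v[2]).round(3))
a=cv2.resize(cv2.imread("pics/w6.png"),(560,420)); b=cv2.resize(cv2.imread("pics/sc2.png")[200:330,270:350],None,fx=3,fy=3,interpolation=2)
o=np.zeros((420,800,3),np.uint8); o[:,:560]=a; o[:390,560:800]=b; cv2.imwrite("pics/b2.png",o)
```

```text
[ 0.29653386 -0.06804791  0.19013305] [ 1.02157961 -0.71144552  1.20386142]
sc2 dark knob 176 s [-0.1623 -0.1501 -0.1362] out [0.0718 0.0894 0.0972] y [-0.0173  0.0045]
  bar -0.0969 0.0574
  bar -0.0975 0.0571
  cap centre [-0.1499 -0.0048  0.0944] normal tilt from square 0.041
top8 dark knob 174 s [-0.1571 -0.1415 -0.1333] out [0.0608 0.0932 0.0988] y [-0.0141  0.0142]
  bar -0.0922 0.0584
  bar -0.0919 0.0582
  cap centre [-0.1468 -0.0005  0.0958] normal tilt from square 0.019
w6 dark knob 1208 s [-0.1628 -0.1549 -0.1382] out [0.0724 0.0932 0.0964] y [-0.0126  0.0146]
  bar -0.0696 0.031
  bar -0.07 0.0319
  cap centre [-0.1503  0.0008  0.0943] normal tilt from square 0.088
```

View pics/b2.png

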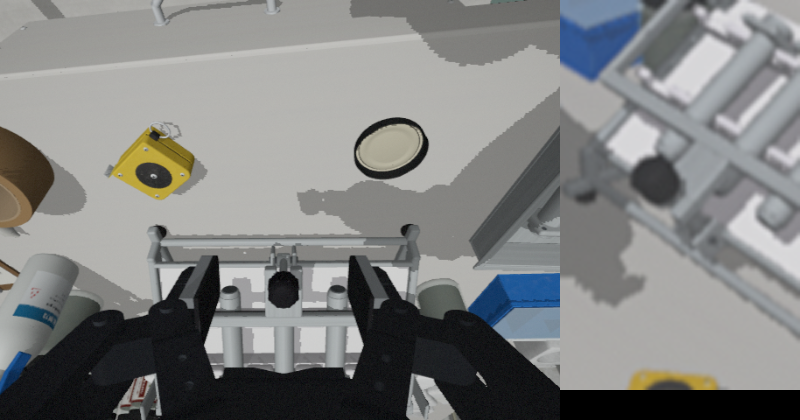

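The bolt now stands over the closed lug (knob at (284,288)), and its cap centre is within about 2 mm of the squarely-out line. One last numeric check before handing in.

Run:
```python
from h import *
A=np.load("pics/top0.npy");B=np.load("pics/top8.npy")
Q=wr(B.reshape(-1,3)); out=(Q-[.032,0,.144])@NO; s=(Q-[.032,0,.144])@AX
for y in(-.062,.062):
    m=(abs(Q[:,1]-y)<.008)&(abs(out-.010)<.006)&(s<-.02)&(s>-.14); k=(abs(Q[:,1]-y)<.02)&(abs(out-.008)<.006)&(s<-.03)&(s>-.07); print("tip",y,np.percentile(s[m],[1,3]).round(4),"dy",np.median(Q[k][:,1])-y)
for n,(u,v) in dict(jar=(223,170),lid=(273,302),measure=(367,307),spray=(465,230)).items():
    w=np.s_[v-18:v+18,u-18:u+18]; print(n,"median depth-point change mm",(np.median(np.linalg.norm(A[w]-B[w],axis=-1))*1e3).round(1))
P=B[205:345,115:230].reshape(-1,3); d=P[:,:2]-TR; x=d@[np.cos(TY),np.sin(TY)]; y=d@[-np.sin(TY),np.cos(TY)]
for lo,hi in((-.082,0),(0,.082)):
    m=(abs(x)<.115)&(y>lo)&(y<hi)&(P[:,2]>.015); print("tray",m.sum(),np.percentile(np.c_[x,y,P[:,2]][m],[2,50,98],axis=0).round(3).tolist())
r.sign_off()
```

```text
tip -0.062 [-0.1195 -0.1167] dy 0.0005469900672398359
tip 0.062 [-0.1186 -0.1178] dy -0.0013859383311550025
jar median depth-point change mm 2.0
lid median depth-point change mm 2.0
measure median depth-point change mm 2.0
spray median depth-point change mm 1.9
tray 609 [[-0.067, -0.059, 0.02], [0.001, -0.045, 0.032], [0.064, -0.03, 0.049]]
tray 476 [[-0.049, 0.02, 0.018], [0.005, 0.036, 0.03], [0.049, 0.052, 0.045]]
the job is handed in; nothing more can be done
```

The job is done and handed in, at about 25 s of the 67 s allowed. I set the short nozzle (left place) and the bent nozzle (right place) down in the tray. Then I swung the hold-down frame down to its stop and swung the bolt up into the lug's slot until it stopped.

**Last checks:**
- **Tray:** both bad nozzles lie within the walls, and nothing stands above about 49 mm.
- **Sound nozzles:** the two outer ones' tips are within about 1–2 mm of where they started. The middle one's tip lies under the lug, so I could not measure it after the frame closed. It last measured unmoved just before that.
- **Frame:** the bar did not spring back after release. I judged it closed from a 44 N contact at the stop rather than from a joint reading.
- **Bystanders:** jar, lid, tape measure and spray bottle are unmoved, to within about 2 mm of noise.
- **Robot:** the gripper was clear of everything at hand-in.

**Disagreement on the bolt angle:** my first pivot estimate gave about 0.92 rad. The knob's end face, seen by three cameras, came out 0.02, 0.04 and 0.09 rad off square, or about 0.91 to 0.98 rad. All of these pass the 0.90 limit, but the lowest only just. The bolt did not move further under 37 N, so I took it as home.

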